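# Load wax blocks into a sprung stack magazine

## Robot

A 7-joint arm with a two-finger parallel gripper is mounted at the origin on a cart in front of the work surface, level with it; the furniture and walls round the work are solid. World frame = base frame: x ahead of the robot, y to its left, z up, the work surface at z = 0. Lengths are in m, angles in rad, forces in N, time in s.
With the tool pointing down it reaches from about 0.35 to 0.9 m from the base axis. Payload 8.1 kg.
Tool frame: the origin (TCP) lies midway between the tips of the shut fingers; the grasp point (between the pads) lies arm.grip_point_offset behind it (arm.grip_point_offset is the distance from the TCP to the grasp point, in m); y points along the fingers, z is the direction in which the jaws open and shut, and the axes are right-handed (so a half turn about y gives the same grasp; the last joint's range is limited). The gripper opens to 92 mm and grips with 3 to 60 N. Pads are 19 mm wide; open, the fingers measure 130 mm over their backs; the gripper's body (75 mm by 190 mm) begins 47 mm behind the grasp point.
Start: joints at [-1.426, 0.434, 0.025, 1.573, -0.012, 1.134, -0.075], TCP at [0.153, 0.606, 0.227] pointing down, gripper open.
Joint ranges: [-2.62, 2.62], [-0.44, 2.09], [-1.27, 1.32], [0.08, 2.57], [-1.32, 4.46], [0.12, 2], [-2.74, 2.74]. Speed limits (rad/s): [2.22, 2.22, 3.01, 3.01, 3.14, 3.14, 3.14].

## Interface

Orientations are given as a rotation vector (axis times angle).
In Python, from cell import arm, get_image, camera_info gives the robot as it stands.
- The arm moves only by the tool carry_out, never from a script. Its argument "steps" is one flat list of numbers, 5 for each row, row after row: the opening, from 0 (shut) to 1 (fully open), then the shift along the world's x, y, z in units of 0.1 m (1.0 is 0.1 m), then the turn about the world's z in units of 45 degrees (1.0 is 45 degrees). In form: [hand, dx, dy, dz, spin, hand, dx, dy, dz, spin, ...]. A call has 1 to 12 rows; each row is the pose to reach, as a shift and turn from the pose commanded when the call began; what a row does not reach only later rows make up. A row lasts 1/10 s, in which the tool goes at most 50 mm and 8.59 degrees, less where a joint would pass 70% of its speed; a pose out of reach is approached as far as the arm can. A call with a number of a shift or a turn outside -1 to 1 is refused whole. A call with a gripper value outside its range is refused whole. The fingers move at their own pace and stop on an object; "grip_force" is the grip in N (left out, the last holds). Time passes only in rows, so rows that repeat a pose let the fingers close. It gives the time, the measured TCP pose, the force and the opening at its end, in the units of the state.
- arm.observe(): the state, without advancing time (a new reading comes with each control period).
- get_image(name): name is "scene" or "top"; returns (picture, depth): 420x560x3 uint8, red, green, blue; 420x560 float32, m along the optical axis (not along the pixel's ray), 0 where there is no reading.
- camera_info(name): a dict with "fovy" (degrees; the focal length in pixels is half the picture's height over the tangent of half this angle, whatever the lens; pixels are square), "cx", "cy" (the principal point, pixels), "R" (3x3) and "t" (3): a world point X has camera coordinates R X + t. Camera axes: x right, y down, z forward; pixel columns grow to the right and rows downward; lengths in m; the calibration is good to about 2 mm. A picture is of the moment at which its call begins. camera_info takes no time and is no camera call.
- arm.sign_off(): hands the job in, once; it reports no verdict.
The state is a dict: "clock": time; "joints": joint angles; "dq": joint speeds; "joint_efforts": joint torques, N m; "position": TCP position; "ee_rot": TCP orientation; "force": force on the tool from outside, world axes, zero at the start; "ft_torque": the same for the moment, N m; "width": opening from 0.0 (shut) to 1.0 (fully open).
Only numpy, scipy, OpenCV 4.12 (cv2) and the standard library are available. Lean on these libraries where they do the work, as an engineer would, in place of code of your own. Each camera call takes 0.05 s, during which the arm holds its last target. There are 200 camera calls.

## Task

Load both red wax blocks into the spring-loaded stack magazine, flat and one on top of the other: set each block in the top of the pocket and press it down against the spring until both end catches snap back over it. Finish with both blocks held down under the catches and let go, and do not disturb the tub of grit or the small sherds lying around the work.

Things in the scene. Friction and masses are not known exactly. Their poses are not given: they have to be found in the camera images.
- magazine: blue and aluminium stack magazine fixed to the table: base plate 72 x 132 mm, 102 mm tall, an upright pocket open at the top between four aluminium corner guides. Origin: centre of the base's underside; x across its narrow width, y along its length, z up. Blue catch housings stand behind both y ends, up to 82 mm high; with their black knobs they reach to y = +/-72 mm
- mouth (a point): centre of the pocket, 94 mm above the table; axes as the magazine's. The pocket is 41 mm (x) by 65 mm (y): a wax block goes in flat, its 62 mm length along y, with 1.5 mm play on every side. The guides are straight up to this height and flare outward a little up to 102 mm
- slots (a point): centre of the pocket, 50 mm above the table. On both long sides (+x and -x) the space between the corner guides is open from the base plate (6 mm) to the top, a slot 45 mm wide in y, with nothing standing outside it: fingers that hold a block by its 62 mm long sides can go down in the two slots and open there
- ramps (a point): centre of the pocket, 77 mm above the table, level with the top of the two catches' ramps. A block let go in the top of the pocket rests on the ramps, its underside 69 to 77 mm above the table, top above the ramps; it must be pressed (about 6 to 20 N) to spread the catches and go past them
- catch_line (a point): centre of the pocket, 63 mm above the table, level with the flat undersides of the two 16 mm wide steel catches, one at the middle of each y end. They let a block pass downward only: when its top is below this level both snap back over it and hold it. The second block is pressed in on top of the first and pushes it deeper
- follower (a joint): brass spring plate under the stack, in m, downward positive: 0 = empty magazine, plate top 61 mm above the table; about 0.020 with one block held under the catches, about 0.042 with two; its stop is at 0.049. The spring pushes up with 3 N at 0 and 6 N at 0.042
- catch_a (a joint): steel catch at the magazine's +y end, in m: 0 = fully in, its tip 26.5 mm from the pocket's centre (reaching about 4.5 mm over the block's end); positive = pushed outward, against a light spring (about 1 to 2 N), at most 0.009
- catch_b (a joint): steel catch at the magazine's -y end, likewise: 0 = fully in, positive = pushed outward
- wax_one: red block of modelling wax, a plain box 38 x 62 x 22 mm (x, y, z), 0.06 kg give or take a third, lying flat on the table at the start. Origin: centre of its underside; x across the 38 mm width, y along the 62 mm length, z up. The two wax blocks are alike and may be loaded in either order
- wax_two: red block of modelling wax, a plain box 38 x 62 x 22 mm (x, y, z), 0.06 kg give or take a third, lying flat on the table at the start. Origin: centre of its underside; x across the 38 mm width, y along the 62 mm length, z up. The two wax blocks are alike and may be loaded in either order
- grit_tub: tub of sieve grit in a brown paper cup, 78 mm across, 76 mm high, a loose bystander; origin at the centre of its underside
- sherd_near: small flat pot sherd, 31 x 42 x 12 mm, a loose bystander; origin at the centre of its underside
- sherd_mid: small flat pot sherd, 32 x 37 x 12 mm, a loose bystander; origin at the centre of its underside
There are look-alikes about, which are no part of the job. Leave any turquoise look-alike of the wax_two alone.

How it is judged:
By the outcome, as a careful person would: the job done as asked, in the order asked, and still so for the second after the job is handed in, with the robot touching nothing.
It also fails if it takes over 72 s, if anything falls off the work surface, if the arm or the gripper's body presses on something with over 40 N, if the wrist force passes 120 N, or if a joint passes its speed limit or range.

## Working session

There is one attempt and no reset: what is moved stays moved. The work goes in short steps, Python scripts to look and compute and a tool call to move; the robot and the scene stay as the last step left them, time stands still between calls to the robot, and variables do not carry over. Pictures are saved under pics/ and viewed, about 8 in all and at most 12, crops included, and the job is handed in when it is done.

Besides the shell and the picture viewer there is one more tool, called after "Request:" by a JSON object that holds its "op" and its "data", one argument or row to a line. carry_out: Moves the arm, as the interface text tells. Shifts and turns lie within -1 to 1; 1 stands for 0.1 m of shift or 45 degrees of turn. Its arguments: {"type":"object","properties":{"steps":{"type":"array","items":{"type":"number"}},"grip_force":{"type":"number"}},"required":["steps"]}

```bash
mkdir -p pics; cat > h.py <<'E'
import numpy as np, cv2
from cell import arm, get_image, camera_info
def save(n,im,s=1):
    cv2.imwrite('pics/'+n, cv2.resize(im[:,:,::-1],None,fx=s,fy=s,interpolation=cv2.INTER_CUBIC))
def cam(n):
    c=camera_info(n); f=210/np.tan(np.radians(c['fovy'])/2); return f,c['cx'],c['cy'],np.array(c['R']),np.array(c['t'])
def ray(n,px,z):
    f,cx,cy,R,t=cam(n); px=np.atleast_2d(px).astype(float)
    d=np.c_[(px[:,0]-cx)/f,(px[:,1]-cy)/f,np.ones(len(px))]@R; o=-R.T@t
    return o+d*((z-o[2])/d[:,2])[:,None]
def proj(n,X):
    f,cx,cy,R,t=cam(n); p=np.atleast_2d(X)@R.T+t; return np.c_[p[:,0]/p[:,2]*f+cx,p[:,1]/p[:,2]*f+cy]
def cloud(n,depth):
    f,cx,cy,R,t=cam(n); v,u=np.mgrid[:420,:560]
    P=np.dstack([(u-cx)/f*depth,(v-cy)/f*depth,depth]); return (P-t)@R
E
python3 - <<'E'
from h import *
a,da=get_image('top'); b,db=get_image('scene')
np.savez('i0.npz',a=a,da=da,b=b,db=db)
save('top0.png',a,1.4); save('scene0.png',b,1.4)
for n in('top','scene'): c=cam(n); print(n,c[0],-c[3].T@c[4],c[3][2])
s=arm.observe(); print(s, arm.grip_point_offset)
E
```

```text
top 433.45629867723915 [0.4208074  0.2299749  1.03510235] [ 0.09125101  0.00398722 -0.99581994]
scene 504.57193303487037 [-0.00954853 -0.22953638  0.71492359] [ 0.57601547  0.49158405 -0.65310895]
{'clock': 0.1, 'joints': array([-1.42561293,  0.43512877,  0.02501725,  1.57398882, -0.01160509,
        1.13397532, -0.07509204]), 'dq': array([ 0.00152864, -0.00213833,  0.00078557, -0.00156212, -0.00029544,
        0.00035076, -0.00087228]), 'joint_efforts': array([ 2.64945040e-03, -6.69130039e+01,  9.87503082e-01, -3.15146363e+01,
       -6.05874904e-02,  3.74338450e-02,  1.31051394e-05]), 'position': array([0.15325008, 0.60546725, 0.22604587]), 'ee_rot': array([-1.56337826,  0.1946595 , -0.19461176]), 'force': array([-0.1649426 ,  0.19546157,  0.68858269]), 'ft_torque': array([-0.02090168,  0.07095177, -0.0395255 ]), 'width': 1.0005856101734287} 0.0188
```

View pics/top0.png

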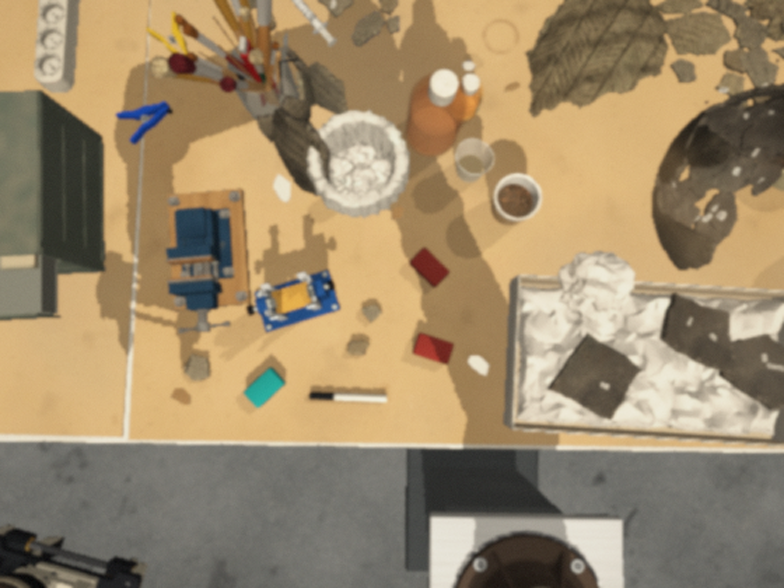

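View pics/scene0.png

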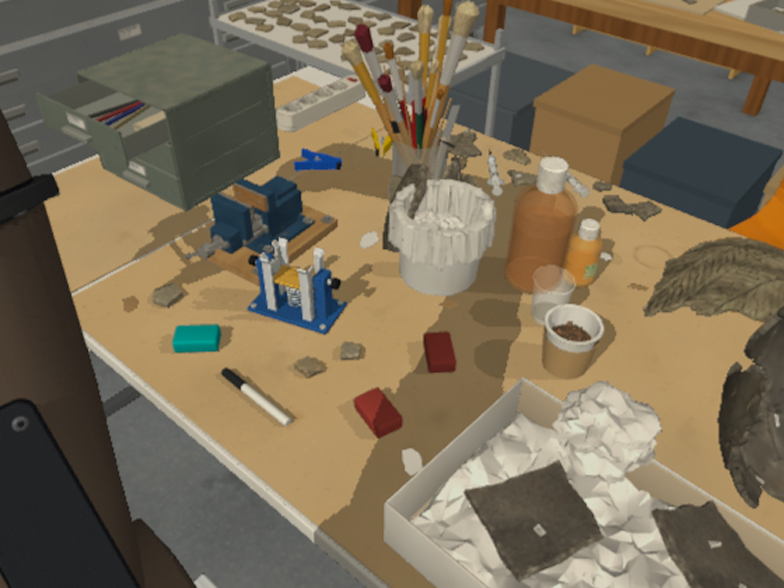

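The top view shows two red blocks at about (429,267) and (433,348) in the 1.4x picture. The magazine is at (295,300) with two sherds beside it at (372,310) and (358,345). The grit cup is at (517,198) and the turquoise look-alike at (265,387). Next I measure the poses.

```bash
python3 - <<'E'
from h import *
d=np.load('i0.npz'); 
K=np.ones((3,3),np.uint8)
def comps(m,amin):
    n,l,s,c=cv2.connectedComponentsWithStats(m.astype(np.uint8)); return [(l==i) for i in range(1,n) if s[i,4]>=amin]
for n,k in(('top','a'),('scene','b')):
    im=d[k]; dep=d['d'+k]; hsv=cv2.cvtColor(im,cv2.COLOR_RGB2HSV); H,S,V=[hsv[:,:,i] for i in range(3)]
    C=cloud(n,dep)
    red=((H<6)|(H>172))&(S>150)&(V>50)
    for m in comps(red,150):
        P=C[m]; zt=np.percentile(P[:,2],80)
        t=m&(np.abs(C[:,:,2]-zt)<.006)
        v,u=np.nonzero(t); Q=ray(n,np.c_[u,v],.022)[:,:2]
        r=cv2.minAreaRect((Q*1000).astype(np.float32)); print(n,'red',u.mean().round(),v.mean().round(),zt.round(4),Q.mean(0).round(4),np.round(r[0],1),np.round(r[1],1),round(r[2],1))
    blue=(H>104)&(H<120)&(S>170)&(V>60)
    for m in comps(blue,150):
        v,u=np.nonzero(m);P=C[m];print(n,'blue',u.mean(),v.mean(),np.median(P,0).round(3),len(u))
    yel=(H>14)&(H<26)&(S>190)&(V>150)
    for m in comps(yel,60):
        v,u=np.nonzero(m);P=C[m]
        if 0.04<np.median(P[:,2])<.08:
            Q=ray(n,np.c_[u,v],.061)[:,:2]; r=cv2.minAreaRect((Q*1000).astype(np.float32)); print(n,'yel',np.median(P,0).round(4),Q.mean(0).round(4),r)
im=d['a']; save('mag.png',im[185:245,170:255],8); save('sh.png',im[160:270,235:365],5)
E
```

```text
top red 127.0 44.0 0.3256 [0.9168 0.606 ] [916.1 606.4] [26.9 25.5] 63.7
top red 306.0 191.0 0.0236 [0.5624 0.1662] [562.6 166.4] [55.3 31.9] 45.5
top red 309.0 248.0 0.0237 [0.4265 0.1586] [426.3 158.7] [57.4 32.9] 71.4
top blue 104.71764705882353 82.96470588235294 [0.824 0.656 0.016] 255
top blue 225.2 214.75384615384615 [0.504 0.345 0.007] 260
scene red 259.0 22.0 0.32 [1.349  1.0349] [1353.5 1039.3] [69.5 33.1] 42.2
scene red 313.0 249.0 0.0228 [0.5577 0.1636] [557.8 163.8] [61.9 37. ] 46.2
scene red 269.0 292.0 0.0228 [0.422  0.1555] [421.9 156. ] [61.3 38.5] 72.7
scene blue 226.45035460992906 115.24468085106383 [0.818 0.659 0.012] 282
scene blue 216.29509803921567 217.24411764705883 [0.499 0.348 0.008] 1020
```

View pics/mag.png

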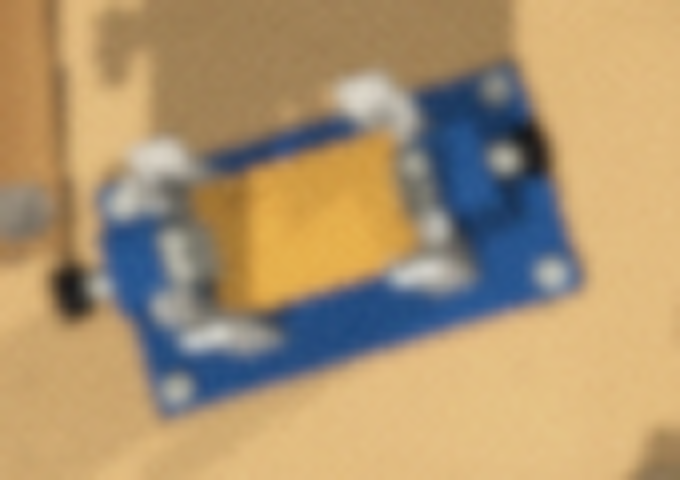

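View pics/sh.png

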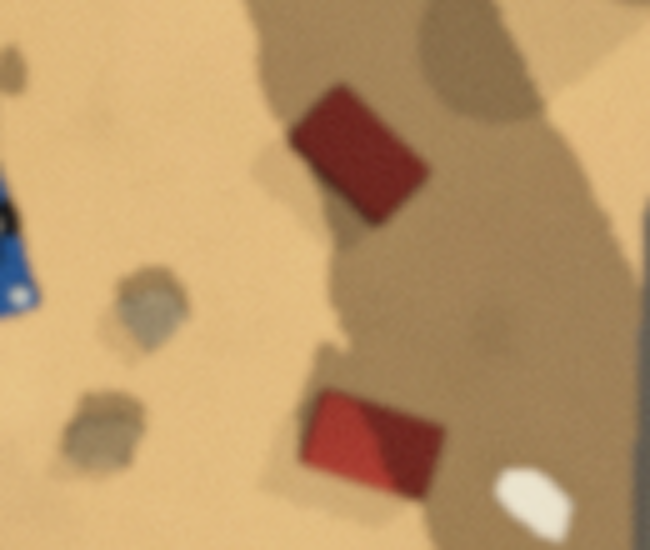

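Both views agree that the two red pieces (near and far) are 62x38 mm and 22 mm high, so they are wax_one and wax_two. The turquoise one is excluded. Next is a magazine fix using its plate and guides.

```bash
python3 - <<'E'
from h import *
from scipy.spatial.transform import Rotation as Ro
d=np.load('i0.npz'); 
for n,k in(('top','a'),('scene','b')):
    im=d[k]; dep=d['d'+k]; hsv=cv2.cvtColor(im,cv2.COLOR_RGB2HSV); H,S,V=[hsv[:,:,i] for i in range(3)]
    C=cloud(n,dep)
    near=np.hypot(C[:,:,0]-.50,C[:,:,1]-.345)<.085
    m=near&(H>100)&(H<125)&(S>120)&(C[:,:,2]<.012)
    v,u=np.nonzero(m); Q=ray(n,np.c_[u,v],.006)[:,:2]; 
    r=cv2.minAreaRect((Q*1000).astype(np.float32)); print(n,len(u),r)
    # follower
    m=near&(H>12)&(H<28)&(S>130)&(np.abs(C[:,:,2]-.061)<.006)
    v,u=np.nonzero(m); Q=ray(n,np.c_[u,v],.061)[:,:2]; print('follower',len(u),cv2.minAreaRect((Q*1000).astype(np.float32)),Q.mean(0))
    m=near&(C[:,:,2]>.092)&(C[:,:,2]<.11); v,u=np.nonzero(m); Q=C[m]; print('guides',len(u),cv2.minAreaRect((Q[:,:2]*1000).astype(np.float32)),Q.mean(0))
p=np.array([[512,62],[582,290],[165,415]]); px=(p+.5)/8-.5+[170,185]
c=ray('top',px,.006); print('hand corners',c[:,:2].round(4),'centre',((c[0]+c[2])/2)[:2],np.linalg.norm(c[0]-c[1]),np.linalg.norm(c[1]-c[2]),np.degrees(np.arctan2(*(c[2]-c[1])[[1,0]])))
f,cx,cy,R,t=cam('scene'); print(proj('scene',[.503,.343,0.05]))
save('magS.png',d['b'][160:245,165:260],8)
print(Ro.from_rotvec(arm.observe()['ee_rot']).as_matrix().round(3))
E
```

```text
top 304 ((506.9280090332031, 379.74444580078125), (65.81103515625, 106.81185913085938), 17.989788055419922)
follower 381 ((503.81304931640625, 390.239990234375), (36.62459945678711, 56.78265380859375), 18.018421173095703) [0.5039273  0.38996097]
guides 144 ((504.63531494140625, 390.386474609375), (56.38390350341797, 81.02548217773438), 18.316259384155273) [0.5036496  0.38859437 0.09954336]
scene 596 ((503.94775390625, 377.5598449707031), (72.36283111572266, 109.59830474853516), 18.25733184814453)
follower 219 ((499.4358825683594, 393.3324890136719), (41.08338165283203, 48.965965270996094), 14.927107810974121) [0.49599335 0.39645222]
guides 174 ((503.2593078613281, 390.6295471191406), (58.58637237548828, 81.29749298095703), 19.22005844116211) [0.50354382 0.38968056 0.09822686]
hand corners [[0.5579 0.3387]
 [0.4898 0.3163]
 [0.4509 0.4391]] centre [0.5044191  0.38891746] 0.07166281855714866 0.1288856860697142 107.56731708325104
[[226.46481211 211.25053209]]
[[ 0.969 -0.     0.245]
 [-0.245 -0.001  0.969]
 [ 0.    -1.    -0.001]]
```

View pics/magS.png

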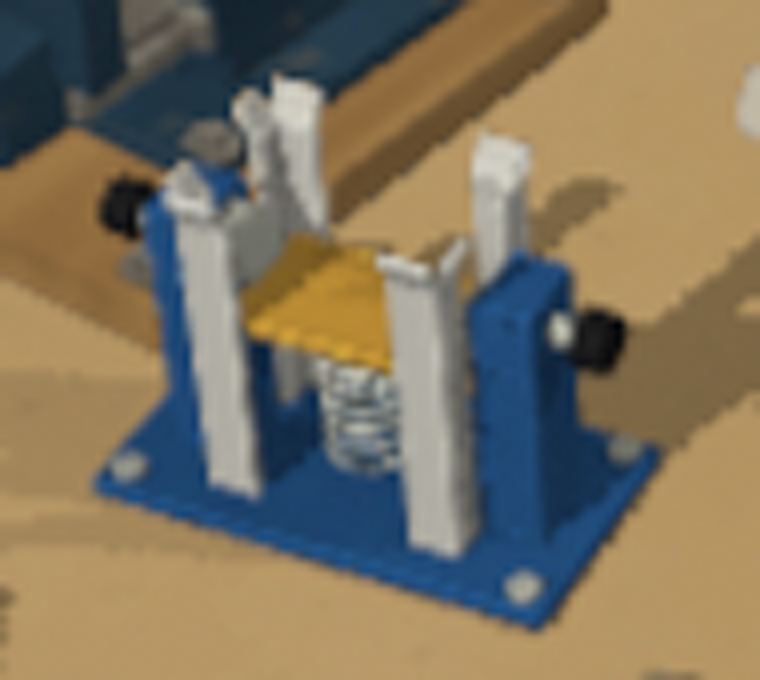

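Request:
{"op": "carry_out", "data": {
  "steps": [1, 0.3, -0.5, 0, -0.22, 1, 0.6, -1, 0, -0.45, 1, 0.6, -1, 0, -0.45, 1, 0.6, -1, 0, -0.45]
}}

```text
clock: 0.5
position: [0.2155, 0.5034, 0.2269]
ee_rot: [-1.519, 0.474, -0.476]
force: [-0.7, 0.3, -0.0]
width: 0.999
```

Request:
{"op": "carry_out", "data": {
  "steps": [1, 0.3, -0.5, 0, -0.22, 1, 0.6, -1, 0, -0.45, 1, 0.6, -1, 0, -0.45, 1, 0.6, -1, 0, -0.45]
}}

```text
clock: 0.9
position: [0.2744, 0.4048, 0.2269]
ee_rot: [-1.439, 0.746, -0.747]
force: [0.6, 0.5, -0.7]
width: 0.998
```

Request:
{"op": "carry_out", "data": {
  "steps": [1, 0.3, -0.5, 0, -0.22, 1, 0.6, -1, 0, -0.45, 1, 0.6, -1, 0, -0.45, 1, 0.6, -1, 0, -0.45]
}}

```text
clock: 1.3
position: [0.3342, 0.3057, 0.227]
ee_rot: [-1.321, 1.014, -1.014]
force: [-0.6, 1.2, -0.7]
width: 1.0
```

Request:
{"op": "carry_out", "data": {
  "steps": [1, 0.3, -0.5, 0, -0.22, 1, 0.6, -1, 0, -0.45, 1, 0.6, -1, 0, -0.45, 1, 0.6, -1, 0, -0.45]
}}

```text
clock: 1.7
position: [0.3942, 0.2062, 0.2269]
ee_rot: [-1.164, 1.275, -1.276]
force: [-0.7, -0.6, 0.5]
width: 1.003
```

```bash
cat >> h.py <<'E'
from scipy.spatial.transform import Rotation as Ro
def st(tgt=None,ang=None):
    s=arm.observe(); Z=Ro.from_rotvec(s['ee_rot']).as_matrix(); a=np.degrees(np.arctan2(Z[1,2],Z[0,2]))
    print('t',round(s['clock'],2),'p',s['position'].round(4),'jaw',a.round(2),'down',Z[:,1].round(3),'F',s['force'].round(1),'w',round(s['width'],3))
    if tgt is not None: print('shift u',((np.array(tgt)-s['position'])*10).round(3),'spin u',round((ang-a)/45,3))
E
python3 -c "
from h import *
st([.424,.157,.1],-18)"
```

```text
t 1.7 p [0.3942 0.2062 0.2269] jaw -5.2 down [ 0.001  0.    -1.   ] F [-0.7 -0.6  0.5] w 1.003
shift u [ 0.298 -0.492 -1.269] spin u -0.285
```

Request:
{"op": "carry_out", "data": {
  "steps": [1, 0.3, -0.49, -0.3, -0.28, 1, 0.3, -0.49, -0.6, -0.28, 1, 0.3, -0.49, -1, -0.28, 1, 0.3, -0.49, -1, -0.28]
}}

```text
clock: 2.1
position: [0.4201, 0.1583, 0.123]
ee_rot: [-1.058, 1.433, -1.431]
force: [-0.7, -0.3, 1.9]
width: 1.003
```

```bash
python3 - <<'E'
from h import *
st([.424,.157,.004],-18)
b,_=get_image('scene'); a,_=get_image('top')
save('g1.png',np.hstack([a[190:300,250:370],b[230:340,210:330]]),3.2)
E
```

```text
t 2.1 p [0.4201 0.1583 0.123 ] jaw -17.46 down [-0.007 -0.004 -1.   ] F [-0.7 -0.3  1.9] w 1.003
shift u [ 0.039 -0.013 -1.19 ] spin u -0.012
```

View pics/g1.png

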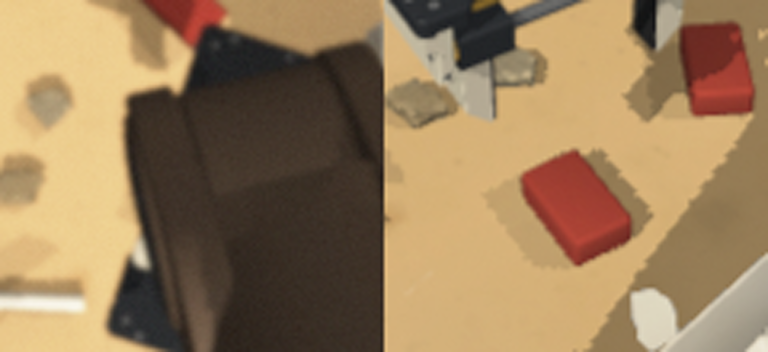

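The scene view shows the near block clear below the jaws, with nothing in the fingers' way. Descending to it.

Request:
{"op": "carry_out", "data": {
  "steps": [1, 0, 0, -0.4, 0, 1, 0, 0, -0.8, 0, 1, 0, 0, -1, 0, 1, 0, 0, -1, 0, 1, 0, 0, -1, 0]
}}

```text
clock: 2.7
position: [0.4243, 0.1585, 0.0283]
ee_rot: [-1.045, 1.433, -1.432]
force: [0.3, 1.5, 0.3]
width: 0.999
```

```bash
python3 - <<'E'
from h import *
st([.424,.157,.005],-18)
b,_=get_image('scene')
save('g2.png',b[230:340,200:340],5)
E
```

```text
t 2.7 p [0.4243 0.1585 0.0283] jaw -17.68 down [ 0.001  0.002 -1.   ] F [0.3 1.5 0.3] w 0.999
shift u [-0.003 -0.015 -0.233] spin u -0.007
```

View pics/g2.png

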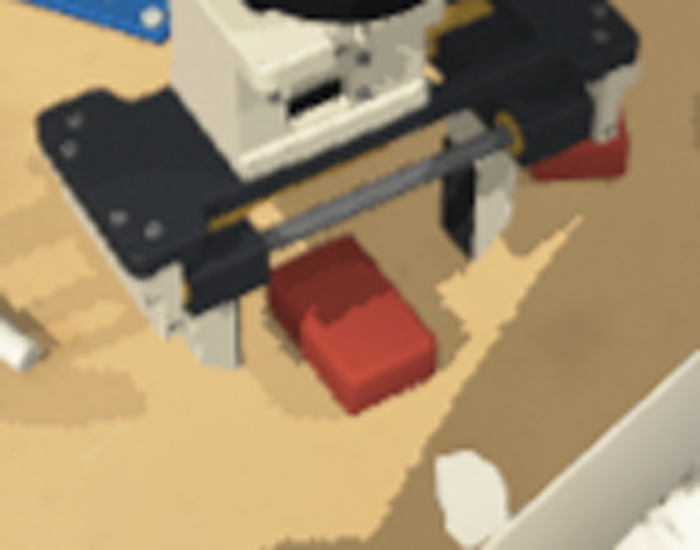

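The block lies between the fingers. Going down and closing.

Request:
{"op": "carry_out", "data": {
  "steps": [1, 0, 0, -0.23, 0, 1, 0, 0, -0.23, 0, 1, 0, 0, -0.23, 0, 0.2, 0, 0, -0.23, 0, 0.2, 0, 0, -0.23, 0, 0.2, 0, 0, -0.23, 0, 0.2, 0, 0, -0.23, 0, 0.2, 0, 0, -0.23, 0, 0.2, 0, 0, -0.23, 0, 0.2, 0, 0, -0.23, 0, 0.2, 0, 0, -0.23, 0, 0.2, 0, 0, -0.23, 0],
  "grip_force": 30
}}

```text
clock: 3.95
position: [0.4234, 0.1569, 0.0037]
ee_rot: [-1.046, 1.434, -1.434]
force: [0.3, 0.8, -0.2]
width: 0.41
```

Request:
{"op": "carry_out", "data": {
  "steps": [0.2, 0, 0, 0.3, 0, 0.2, 0, 0, 0.6, 0, 0.2, 0, 0, 1, 0, 0.2, 0, 0, 1, 0, 0.2, 0, 0, 1, 0]
}}

```text
clock: 4.45
position: [0.4236, 0.1574, 0.1043]
ee_rot: [-1.044, 1.434, -1.433]
force: [-0.4, -0.5, -0.4]
width: 0.411
```

```bash
python3 - <<'E'
from h import *
st([.504,.390,.18],18)
E
```

```text
t 4.45 p [0.4236 0.1574 0.1043] jaw -17.77 down [ 0.001  0.001 -1.   ] F [-0.4 -0.5 -0.4] w 0.411
shift u [0.804 2.326 0.757] spin u 0.795
```

Request:
{"op": "carry_out", "data": {
  "steps": [0.2, 0, 0, 0.3, 0.1, 0.2, 0.1, 0.3, 0.6, 0.2, 0.2, 0.2, 0.6, 0.8, 0.3, 0.2, 0.3, 0.9, 0.8, 0.4, 0.2, 0.3, 0.9, 0.8, 0.4]
}}

```text
clock: 4.95
position: [0.4535, 0.2514, 0.1828]
ee_rot: [-1.213, 1.202, -1.2]
force: [-0.7, -0.9, 0.2]
width: 0.409
```

Request:
{"op": "carry_out", "data": {
  "steps": [0.2, 0.1, 0.3, 0, 0.15, 0.2, 0.3, 0.6, 0, 0.3, 0.2, 0.4, 0.9, 0, 0.4, 0.2, 0.5, 1, 0, 0.4, 0.2, 0.5, 1, 0, 0.4]
}}

```text
clock: 5.45
position: [0.5032, 0.3477, 0.1813]
ee_rot: [-1.346, 0.972, -0.971]
force: [-0.4, -1.2, -0.0]
width: 0.41
```

Request:
{"op": "carry_out", "data": {
  "steps": [0.2, 0, 0.2, 0, 0, 0.2, 0, 0.4, 0, 0, 0.2, 0, 0.43, -0.2, 0, 0.2, 0, 0.43, -0.4, 0, 0.2, 0, 0.43, -0.4, 0, 0.2, 0, 0.43, -0.4, 0]
}}

```text
clock: 6.05
position: [0.5029, 0.3884, 0.1431]
ee_rot: [-1.345, 0.974, -0.973]
force: [1.1, -0.8, -0.2]
width: 0.413
```

```bash
python3 - <<'E'
from h import *
st([.504,.390,.105],18)
b,db=get_image('scene'); a,da=get_image('top'); np.savez('i1.npz',a=a,da=da,b=b,db=db)
save('m1.png',np.hstack([b[130:245,160:265],a[165:280,150:255]]),3.7)
for n,im,dep in(('scene',b,db),('top',a,da)):
    hsv=cv2.cvtColor(im,cv2.COLOR_RGB2HSV); H,S,V=[hsv[:,:,i] for i in range(3)]; C=cloud(n,dep)
    m=((H<6)|(H>172))&(S>130)&(V>40)&(np.hypot(C[:,:,0]-.504,C[:,:,1]-.39)<.06)
    v,u=np.nonzero(m); print(n,len(u), C[m][:,2].min() if len(u) else 0, C[m][:,2].max() if len(u) else 0)
E
```

```text
t 6.05 p [0.5029 0.3884 0.1431] jaw 18.11 down [-0.002 -0.002 -1.   ] F [ 1.1 -0.8 -0.2] w 0.413
shift u [ 0.011  0.016 -0.381] spin u -0.003
scene 298 0.14052036686436084 0.16397025709902888
top 21 0.15707929474409832 0.16402424297141252
```

View pics/m1.png

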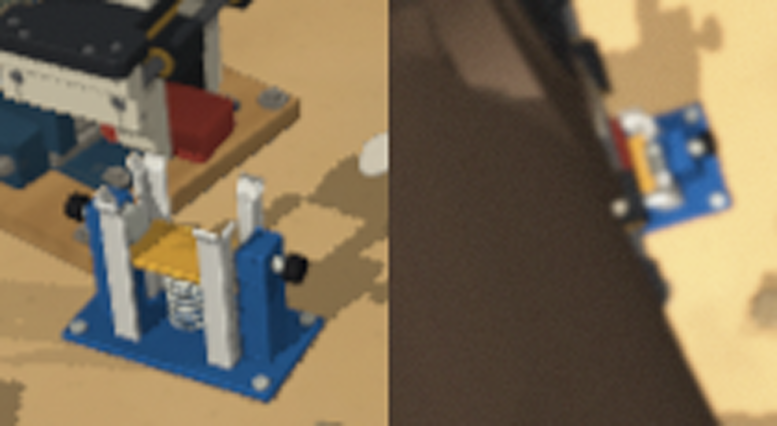

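```bash
python3 - <<'E'
from h import *
d=np.load('i1.npz'); e0=np.load('i0.npz')
X=np.array([np.cos(np.radians(18)),np.sin(np.radians(18))]);Y=np.array([-X[1],X[0]]); c0=np.array([.5029,.3884])
for n,k in(('scene','b'),('top','a')):
    im=d[k]; hsv=cv2.cvtColor(im,cv2.COLOR_RGB2HSV); H,S,V=[hsv[:,:,i] for i in range(3)]; C=cloud(n,d['d'+k])
    m=((H<6)|(H>172))&(S>130)&(V>40)&(np.hypot(C[:,:,0]-.504,C[:,:,1]-.39)<.06)
    P=C[m]; q=np.c_[(P[:,:2]-c0)@X,(P[:,:2]-c0)@Y,P[:,2]]*1000
    print(n,'y pct',np.percentile(q[:,1],[0,5,15,30,50,95,100]).round(1),'x',np.percentile(q[:,0],[0,5,50,95,100]).round(1),'z',np.percentile(q[:,2],[2,50,98]).round(1))
    # guides from fresh/first image, in this camera
    C0=cloud(n,e0['d'+k]); hs=cv2.cvtColor(e0[k],cv2.COLOR_RGB2HSV)
    P=C0.reshape(-1,3); r=(P[:,:2]-c0); g=np.c_[r@X,r@Y]*1000; s=(np.abs(g[:,0])<40)&(np.abs(g[:,1])<50)&(P[:,2]>.09)&(P[:,2]<.11)
    g=g[s]; print('  guides x',np.percentile(g[:,0],[0,3,97,100]).round(1),'y',np.percentile(g[:,1],[0,3,97,100]).round(1))
    for sx in(-1,1):
        for sy in(-1,1):
            k_=g[(np.sign(g[:,0])==sx)&(np.sign(g[:,1])==sy)]; print('   ',sx,sy,len(k_),k_.mean(0).round(1),k_.min(0).round(1),k_.max(0).round(1))
E
```

```text
scene y pct [-28.4 -27.2 -26.6 -24.6 -18.3   6.8  31.9] x [-22.6 -20.6  -6.3  12.   17.7] z [143.2 159.9 163.1]
  guides x [-29.  -27.5  27.7  30.8] y [-38.4 -36.6  41.1  43.3]
    -1 -1 46 [-22.  -30.8] [-27.7 -38.1] [-11.6 -21.3]
    -1 1 49 [-21.5  34.1] [-29.   24.7] [-11.2  42.2]
    1 -1 58 [ 21.5 -29.2] [ 12.7 -38.4] [ 30.8 -19.2]
    1 1 70 [20.8 33.9] [11.8 24.4] [28.9 43.3]
top y pct [-27.5 -27.1 -26.8 -26.1 -25.8 -24.3 -24.1] x [-9.  -6.9  4.2 14.8 15. ] z [157.9 161.8 163.8]
  guides x [-26.1 -25.5  29.5  30.6] y [-39.1 -37.8  39.9  41.8]
    -1 -1 36 [-19.3 -30.9] [-25.8 -38.6] [ -9.6 -21.1]
    -1 1 43 [-18.6  33.9] [-26.1  23.9] [-9.9 41.8]
    1 -1 42 [ 23.4 -30.8] [ 13.5 -39.1] [ 30.6 -21.4]
    1 1 46 [23.2 33.5] [14.5 24.4] [30.1 41.2]
```

Request:
{"op": "carry_out", "data": {
  "steps": [0.2, 0.013, 0.002, -0.2, 0, 0.2, 0.013, 0.002, -0.35, 0, 0.2, 0.013, 0.002, -0.35, 0, 0.2, 0.013, 0.002, -0.35, 0, 0.2, 0.013, 0.002, -0.35, 0]
}}

```text
clock: 6.65
position: [0.5051, 0.3904, 0.1096]
ee_rot: [-1.342, 0.972, -0.972]
force: [0.7, -0.6, -1.1]
width: 0.409
```

```bash
python3 - <<'E'
from h import *
st([.504,.390,.105],18)
b,db=get_image('scene'); a,da=get_image('top'); np.savez('i2.npz',a=a,da=da,b=b,db=db)
save('m2.png',b[150:220,170:255],9)
E
```

```text
t 6.65 p [0.5051 0.3904 0.1096] jaw 18.19 down [ 0.001  0.001 -1.   ] F [ 0.7 -0.6 -1.1] w 0.409
shift u [-0.011 -0.004 -0.046] spin u -0.004
```

View pics/m2.png

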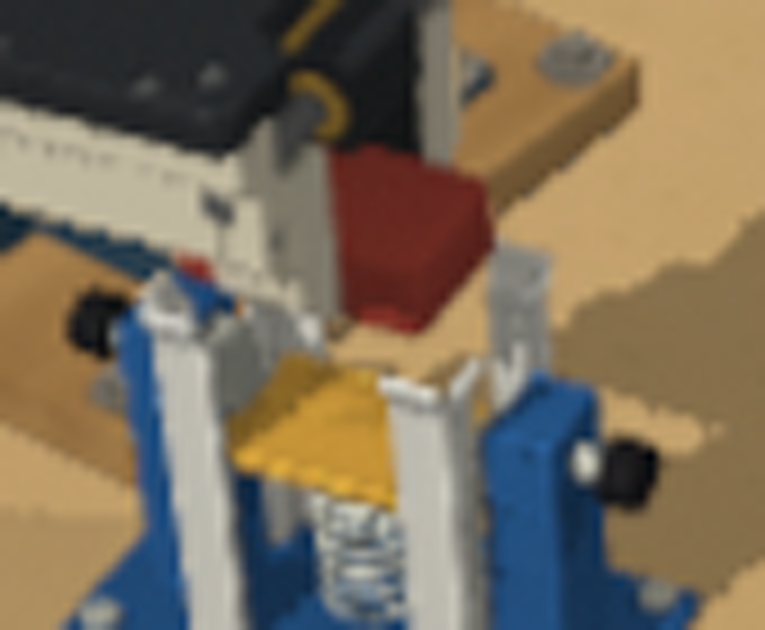

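```bash
python3 - <<'E'
from h import *
X=np.array([np.cos(np.radians(18)),np.sin(np.radians(18))]);Y=np.array([-X[1],X[0]]); c0=np.array([.5051,.3904])
def loc(n,px,z): q=ray(n,px,z)[:,:2]-c0; return (np.c_[q@X,q@Y]*1000).round(1)
g=lambda p,s,o:(np.array(p)+.5)/s-.5+np.array(o)
print('plate scene',loc('scene',g([[95,490],[540,630],[660,455]],8,[165,160]),.006).tolist())
print('plate top',loc('top',g([[512,62],[582,290],[165,415]],8,[170,185]),.006).tolist())
print('block bottom corners',loc('scene',g([[415,332],[495,247]],9,[170,150]),.106).tolist())
print('block top corners',loc('scene',g([[425,270],[488,185]],9,[170,150]),.128).tolist())
# refine: sherds/other refs none. predicted px of block corners if centred on TCP
E
```

```text
plate scene [[-41.5, 62.6], [-42.0, -67.4], [29.9, -66.4]]
plate top [[34.2, -65.5], [-37.4, -65.8], [-36.5, 63.1]]
block bottom corners [[-15.7, -23.9], [18.2, -25.6]]
block top corners [[-20.1, -30.5], [12.1, -28.6]]
```

Request:
{"op": "carry_out", "data": {
  "steps": [0.2, -0.003, -0.017, 0, 0, 0.2, -0.003, -0.017, 0, 0, 0.2, -0.003, -0.017, -0.02, 0, 0.2, -0.003, -0.017, -0.04, 0, 0.2, -0.003, -0.017, -0.06, 0, 0.2, -0.003, -0.017, -0.08, 0, 0.2, -0.003, -0.017, -0.08, 0]
}}

```text
clock: 7.45
position: [0.5041, 0.3883, 0.1003]
ee_rot: [-1.344, 0.972, -0.972]
force: [0.2, 0.6, -0.2]
width: 0.41
```

```bash
python3 - <<'E'
from h import *
st([.504,.390,.095],18)
print(arm.observe()['ft_torque'].round(2))
b,db=get_image('scene'); 
save('m3.png',b[150:220,170:255],9)
E
```

```text
t 7.45 p [0.5041 0.3883 0.1003] jaw 18.2 down [-0. -0. -1.] F [ 0.2  0.6 -0.2] w 0.41
shift u [-0.001  0.017 -0.053] spin u -0.004
[-0.12  0.09  0.02]
```

View pics/m3.png

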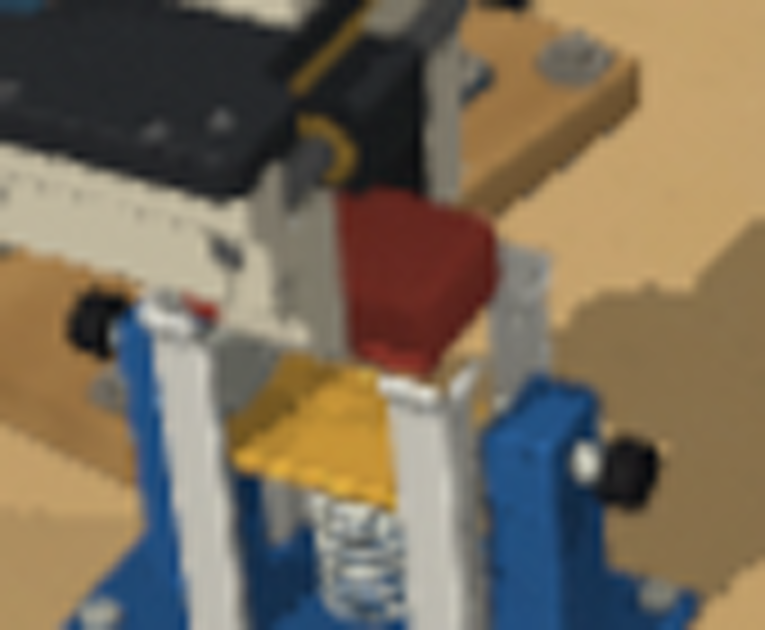

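The block's lower corner (425,370) has gone in behind the guide's flare at (430,385), with no contact force. I'll keep lowering.

Request:
{"op": "carry_out", "data": {
  "steps": [0.2, 0, 0, -0.02, 0, 0.2, 0, 0, -0.04, 0, 0.2, 0, 0, -0.06, 0, 0.2, 0, 0, -0.08, 0, 0.2, 0, 0, -0.1, 0, 0.2, 0, 0, -0.1, 0]
}}

```text
clock: 8.1
position: [0.5041, 0.3883, 0.0904]
ee_rot: [-1.343, 0.972, -0.972]
force: [-0.3, -0.2, -1.3]
width: 0.411
```

Request:
{"op": "carry_out", "data": {
  "steps": [0.2, 0, 0, -0.03, 0, 0.2, 0, 0, -0.06, 0, 0.2, 0, 0, -0.09, 0, 0.2, 0, 0, -0.12, 0, 0.2, 0, 0, -0.12, 0]
}}

```text
clock: 8.6
position: [0.5041, 0.3882, 0.0782]
ee_rot: [-1.344, 0.972, -0.972]
force: [0.0, -0.6, -0.5]
width: 0.409
```

Request:
{"op": "carry_out", "data": {
  "steps": [0.2, 0, 0, -0.03, 0, 0.2, 0, 0, -0.06, 0, 0.2, 0, 0, -0.09, 0, 0.2, 0, 0, -0.12, 0, 0.2, 0, 0, -0.15, 0, 0.2, 0, 0, -0.15, 0],
  "grip_force": 50
}}

```text
clock: 9.2
position: [0.5044, 0.3885, 0.0633]
ee_rot: [-1.343, 0.972, -0.972]
force: [1.2, 0.1, -0.5]
width: 0.41
```

Request:
{"op": "carry_out", "data": {
  "steps": [0.2, 0, 0, -0.04, 0, 0.2, 0, 0, -0.08, 0, 0.2, 0, 0, -0.12, 0, 0.2, 0, 0, -0.16, 0, 0.2, 0, 0, -0.2, 0, 0.2, 0, 0, -0.2, 0]
}}

```text
clock: 9.8
position: [0.5043, 0.3884, 0.0431]
ee_rot: [-1.343, 0.972, -0.972]
force: [1.2, 0.3, 3.8]
width: 0.409
```

```bash
python3 - <<'E'
from h import *
st([.504,.390,.095],18)
b,db=get_image('scene'); 
save('m4.png',b[150:235,165:260],8)
E
```

```text
t 9.8 p [0.5043 0.3884 0.0431] jaw 18.2 down [-0. -0. -1.] F [1.2 0.3 3.8] w 0.409
shift u [-0.003  0.016  0.519] spin u -0.004
```

View pics/m4.png

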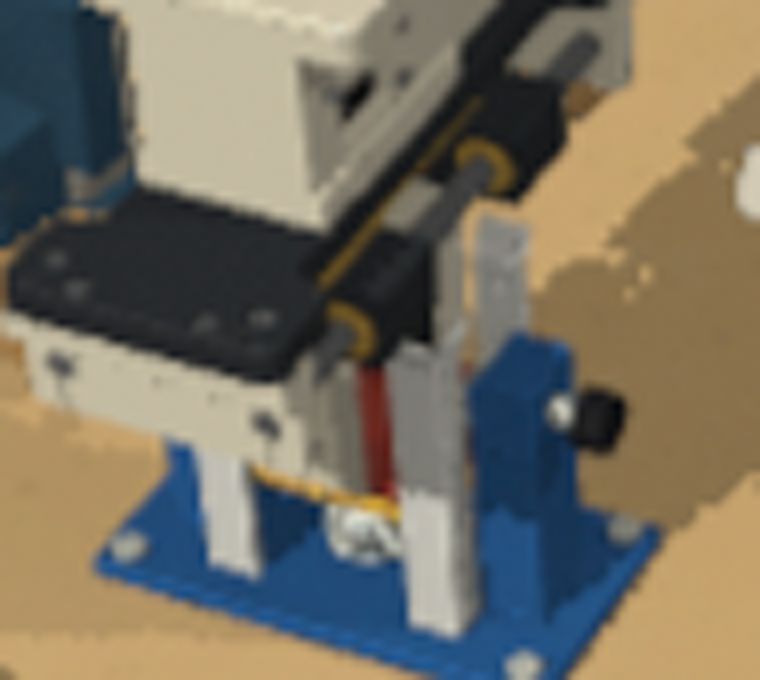

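The block is deep in the pocket, with the brass plate and spring visibly pushed down at (330,490). I'll press 2 mm more, then open in the slots and rise.

Request:
{"op": "carry_out", "data": {
  "steps": [0.2, 0, 0, -0.02, 0, 0.2, 0, 0, -0.02, 0, 0.2, 0, 0, -0.02, 0, 0.6, 0, 0, -0.02, 0, 0.6, 0, 0, -0.02, 0, 0.6, 0, 0, -0.02, 0, 0.6, 0, 0, -0.02, 0]
}}

```text
clock: 10.55
position: [0.5041, 0.3883, 0.0415]
ee_rot: [-1.343, 0.972, -0.972]
force: [-0.0, 0.6, 0.1]
width: 0.595
```

Request:
{"op": "carry_out", "data": {
  "steps": [0.6, 0, 0, 0.3, 0, 0.6, 0, 0, 0.7, 0, 0.6, 0, 0, 1, 0, 0.6, 0, 0, 1, 0]
}}

```text
clock: 10.95
position: [0.5066, 0.3899, 0.1463]
ee_rot: [-1.335, 0.97, -0.973]
force: [0.2, -0.9, 0.7]
width: 0.601
```

Request:
{"op": "carry_out", "data": {
  "steps": [1, 0, -0.3, 0.3, -0.2, 1, 0, -0.7, 0.5, -0.4, 1, 0, -1, 0.5, -0.5, 1, 0, -1, 0.5, -0.6, 1, 0, -1, 0.5, -0.6]
}}

```text
clock: 11.45
position: [0.5042, 0.2875, 0.1915]
ee_rot: [-1.132, 1.324, -1.323]
force: [0.6, 0.5, -1.0]
width: 0.976
```

```bash
python3 - <<'E'
from h import *
st([.560,.165,.1],-44)
n='scene';b,db=get_image('scene'); a,da=get_image('top'); np.savez('i3.npz',a=a,da=da,b=b,db=db)
save('m5.png',b[150:265,165:310],5)
for n,im,dep in(('scene',b,db),('top',a,da)):
    hsv=cv2.cvtColor(im,cv2.COLOR_RGB2HSV); H,S,V=[hsv[:,:,i] for i in range(3)]; C=cloud(n,dep)
    for c in((.504,.39),(.56,.165)):
        m=((H<6)|(H>172))&(S>130)&(V>40)&(np.hypot(C[:,:,0]-c[0],C[:,:,1]-c[1])<.05)
        P=C[m]; print(n,c,len(P)); 
        if len(P): print(np.percentile(P[:,2],[5,50,95]).round(4), P.mean(0).round(4))
E
```

```text
t 11.45 p [0.5042 0.2875 0.1915] jaw -8.96 down [-0. -0. -1.] F [ 0.6  0.5 -1. ] w 0.976
shift u [ 0.558 -1.225 -0.915] spin u -0.779
scene (0.504, 0.39) 285
[0.0467 0.0618 0.0645] [0.4915 0.3924 0.0591]
scene (0.56, 0.165) 516
[0.0079 0.0217 0.0239] [0.5551 0.1605 0.0198]
top (0.504, 0.39) 0
top (0.56, 0.165) 335
[0.0192 0.022  0.025 ] [0.5627 0.1665 0.0221]
```

View pics/m5.png

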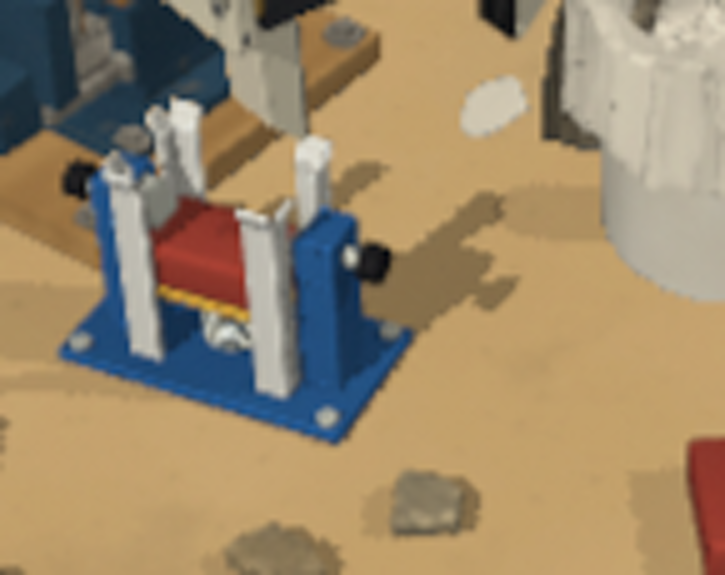

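The first block is in: its top measures z = 0.062, just under the catch line, and it sits level on the brass plate. The 12-picture viewing limit is now used up (this was the 12th), so the rest is numeric checks. Next is the far block.

Request:
{"op": "carry_out", "data": {
  "steps": [1, 0.2, -0.4, 0, -0.19, 1, 0.4, -0.8, 0, -0.38, 1, 0.56, -1, 0, -0.57, 1, 0.56, -1, 0, -0.75, 1, 0.56, -1, 0, -0.78, 1, 0.56, -1, 0, -0.78]
}}

```text
clock: 12.15
position: [0.5598, 0.1898, 0.1911]
ee_rot: [-0.749, 1.744, -1.744]
force: [0.2, 0.5, -0.1]
width: 1.0
```

Request:
{"op": "carry_out", "data": {
  "steps": [1, 0, -0.22, 0, 0, 1, 0, -0.22, -0.3, 0, 1, 0, -0.22, -0.7, 0, 1, 0, -0.22, -1, 0, 1, 0, -0.22, -1, 0, 1, 0, -0.22, -1, 0]
}}

```text
clock: 12.75
position: [0.5601, 0.1671, 0.092]
ee_rot: [-0.747, 1.745, -1.745]
force: [-1.1, 0.2, 0.5]
width: 1.003
```

```bash
python3 - <<'E'
from h import *
st([.560,.165,.004],-44)
E
```

```text
t 12.75 p [0.5601 0.1671 0.092 ] jaw -43.7 down [-0.001 -0.    -1.   ] F [-1.1  0.2  0.5] w 1.003
shift u [-0.001 -0.021 -0.88 ] spin u -0.007
```

Request:
{"op": "carry_out", "data": {
  "steps": [1, 0, -0.02, -0.4, 0, 1, 0, -0.02, -0.7, 0, 1, 0, -0.02, -0.88, 0, 1, 0, -0.02, -0.88, 0, 1, 0, -0.02, -0.88, 0, 0.2, 0, -0.02, -0.88, 0, 0.2, 0, -0.02, -0.88, 0, 0.2, 0, -0.02, -0.88, 0, 0.2, 0, -0.02, -0.88, 0, 0.2, 0, -0.02, -0.88, 0, 0.2, 0, -0.02, -0.88, 0, 0.2, 0, -0.02, -0.88, 0],
  "grip_force": 30
}}

```text
clock: 13.95
position: [0.5603, 0.1644, 0.0037]
ee_rot: [-0.744, 1.747, -1.747]
force: [0.1, -1.8, 0.5]
width: 0.44
```

Request:
{"op": "carry_out", "data": {
  "steps": [0.2, 0, 0, 0, 0, 0.2, 0, 0, 0, 0]
}}

```text
clock: 14.15
position: [0.5603, 0.1643, 0.0037]
ee_rot: [-0.743, 1.747, -1.748]
force: [1.0, -0.0, -0.3]
width: 0.411
```

Request:
{"op": "carry_out", "data": {
  "steps": [0.2, 0, 0, 0.3, 0, 0.2, 0, 0, 0.6, 0, 0.2, 0, 0, 1, 0, 0.2, 0, 0, 1, 0]
}}

```text
clock: 14.55
position: [0.5633, 0.1647, 0.1083]
ee_rot: [-0.735, 1.745, -1.746]
force: [0.1, -0.8, -0.1]
width: 0.41
```

Request:
{"op": "carry_out", "data": {
  "steps": [0.2, 0, 0.2, 0.4, 0.15, 0.2, -0.1, 0.5, 0.8, 0.3, 0.2, -0.2, 0.8, 0.8, 0.5, 0.2, -0.3, 1, 0.8, 0.7, 0.2, -0.3, 1, 0.8, 0.7, 0.2, -0.3, 1, 0.8, 0.7]
}}

```text
clock: 15.15
position: [0.5299, 0.2644, 0.1832]
ee_rot: [-1.1, 1.367, -1.367]
force: [0.5, -0.1, -1.3]
width: 0.411
```

```bash
python3 - <<'E'
from h import *
st([.5041,.3883,.143],18.2)
E
```

```text
t 15.15 p [0.5299 0.2644 0.1832] jaw -12.41 down [-0.001 -0.    -1.   ] F [ 0.5 -0.1 -1.3] w 0.411
shift u [-0.258  1.239 -0.402] spin u 0.68
```

Request:
{"op": "carry_out", "data": {
  "steps": [0.2, -0.05, 0.3, 0, 0.17, 0.2, -0.15, 0.6, 0, 0.34, 0.2, -0.25, 0.9, 0, 0.51, 0.2, -0.26, 1, 0, 0.68, 0.2, -0.26, 1, 0, 0.68, 0.2, -0.26, 1, 0, 0.68]
}}

```text
clock: 15.75
position: [0.5053, 0.3623, 0.1834]
ee_rot: [-1.341, 0.977, -0.978]
force: [0.4, -1.0, -0.2]
width: 0.411
```

Request:
{"op": "carry_out", "data": {
  "steps": [0.2, 0, 0.12, 0, 0, 0.2, 0, 0.24, 0, 0, 0.2, 0, 0.24, -0.2, 0, 0.2, 0, 0.24, -0.4, 0, 0.2, 0, 0.24, -0.4, 0, 0.2, 0, 0.24, -0.4, 0, 0.2, 0, 0.24, -0.4, 0]
}}

```text
clock: 16.45
position: [0.505, 0.3889, 0.1449]
ee_rot: [-1.341, 0.972, -0.973]
force: [0.4, 0.1, 0.2]
width: 0.411
```

```bash
python3 - <<'E'
from h import *
st([.5041,.3883,.11],18.2)
X=np.array([np.cos(np.radians(18)),np.sin(np.radians(18))]);Y=np.array([-X[1],X[0]]); c0=np.array([.5029,.3884])
b,db=get_image('scene'); a,da=get_image('top'); N=dict(b=b,a=a,db=db,da=da); c1=arm.observe()['position'][:2]
for d,c0 in((np.load('i1.npz'),np.array([.5029,.3884])),(N,c1)):
  for n,k in(('scene','b'),('top','a')):
    im=d[k]; hsv=cv2.cvtColor(im,cv2.COLOR_RGB2HSV); H,S,V=[hsv[:,:,i] for i in range(3)]; C=cloud(n,d['d'+k])
    m=((H<6)|(H>172))&(S>130)&(V>40)&(np.hypot(C[:,:,0]-.504,C[:,:,1]-.39)<.06)&(C[:,:,2]>.12)
    P=C[m]; q=np.c_[(P[:,:2]-c0)@X,(P[:,:2]-c0)@Y,P[:,2]]*1000
    print(n,len(q),'y pct',np.percentile(q[:,1],[0,5,15,30,50,95,100]).round(1),'x',np.percentile(q[:,0],[0,5,50,95,100]).round(1),'z',np.percentile(q[:,2],[2,50,98]).round(1))
E
```

```text
t 16.45 p [0.505  0.3889 0.1449] jaw 18.16 down [ 0.001  0.001 -1.   ] F [0.4 0.1 0.2] w 0.411
shift u [-0.009 -0.006 -0.349] spin u 0.001
scene 298 y pct [-28.4 -27.2 -26.6 -24.6 -18.3   6.8  31.9] x [-22.6 -20.6  -6.3  12.   17.7] z [143.2 159.9 163.1]
top 21 y pct [-27.5 -27.1 -26.8 -26.1 -25.8 -24.3 -24.1] x [-9.  -6.9  4.2 14.8 15. ] z [157.9 161.8 163.8]
scene 285 y pct [-26.8 -26.2 -25.3 -23.2 -17.4   5.6  33.7] x [-21.6 -20.2  -6.5  13.1  17.4] z [145.  161.5 165. ]
top 26 y pct [-35.9 -35.6 -34.3 -27.1 -26.5 -24.6 -24.6] x [-33.4 -26.4  -2.    9.6  12.2] z [149.  161.5 233.3]
```

Request:
{"op": "carry_out", "data": {
  "steps": [0.2, -0.006, -0.016, -0.15, 0, 0.2, -0.006, -0.016, -0.3, 0, 0.2, -0.006, -0.016, -0.35, 0, 0.2, -0.006, -0.016, -0.35, 0, 0.2, -0.006, -0.016, -0.35, 0]
}}

```text
clock: 17.05
position: [0.5039, 0.3869, 0.109]
ee_rot: [-1.343, 0.972, -0.972]
force: [0.2, 0.8, -0.6]
width: 0.412
```

Request:
{"op": "carry_out", "data": {
  "steps": [0.2, 0, 0, -0.02, 0, 0.2, 0, 0, -0.04, 0, 0.2, 0, 0, -0.06, 0, 0.2, 0, 0, -0.08, 0, 0.2, 0, 0, -0.1, 0, 0.2, 0, 0, -0.1, 0]
}}

```text
clock: 17.65
position: [0.5035, 0.3867, 0.0984]
ee_rot: [-1.343, 0.972, -0.972]
force: [0.3, -0.4, -0.3]
width: 0.412
```

Request:
{"op": "carry_out", "data": {
  "steps": [0.2, 0.008, 0.006, 0, 0, 0.2, 0.008, 0.006, 0, 0, 0.2, 0.008, 0.006, -0.02, 0, 0.2, 0.008, 0.006, -0.04, 0, 0.2, 0.008, 0.006, -0.06, 0, 0.2, 0.008, 0.006, -0.08, 0, 0.2, 0.008, 0.006, -0.08, 0]
}}

```text
clock: 18.35
position: [0.5043, 0.3872, 0.0904]
ee_rot: [-1.343, 0.972, -0.972]
force: [-0.1, -0.6, -0.6]
width: 0.404
```

Request:
{"op": "carry_out", "data": {
  "steps": [0.2, 0, 0, -0.03, 0, 0.2, 0, 0, -0.06, 0, 0.2, 0, 0, -0.09, 0, 0.2, 0, 0, -0.12, 0, 0.2, 0, 0, -0.12, 0],
  "grip_force": 50
}}

```text
clock: 18.85
position: [0.5044, 0.3872, 0.0782]
ee_rot: [-1.344, 0.972, -0.972]
force: [-0.4, 0.1, 0.3]
width: 0.41
```

Request:
{"op": "carry_out", "data": {
  "steps": [0.2, 0, 0, -0.03, 0, 0.2, 0, 0, -0.06, 0, 0.2, 0, 0, -0.09, 0, 0.2, 0, 0, -0.12, 0, 0.2, 0, 0, -0.15, 0, 0.2, 0, 0, -0.15, 0]
}}

```text
clock: 19.45
position: [0.5053, 0.388, 0.0641]
ee_rot: [-1.341, 0.971, -0.972]
force: [2.4, 1.5, 0.8]
width: 0.408
```

Request:
{"op": "carry_out", "data": {
  "steps": [0.2, 0, 0, -0.04, 0, 0.2, 0, 0, -0.08, 0, 0.2, 0, 0, -0.12, 0, 0.2, 0, 0, -0.16, 0, 0.2, 0, 0, -0.2, 0, 0.2, 0, 0, -0.2, 0]
}}

```text
clock: 20.05
position: [0.5051, 0.3879, 0.0439]
ee_rot: [-1.341, 0.972, -0.972]
force: [1.8, 1.8, 4.7]
width: 0.407
```

Request:
{"op": "carry_out", "data": {
  "steps": [0.2, 0, 0, -0.02, 0, 0.2, 0, 0, -0.03, 0, 0.2, 0, 0, -0.03, 0, 0.2, 0, 0, -0.03, 0]
}}

```text
clock: 20.45
position: [0.5049, 0.3877, 0.041]
ee_rot: [-1.342, 0.972, -0.972]
force: [2.6, 1.7, 4.8]
width: 0.41
```

Request:
{"op": "carry_out", "data": {
  "steps": [0.6, 0, 0, 0, 0, 0.6, 0, 0, 0, 0, 0.6, 0, 0, 0, 0, 0.6, 0, 0, 0, 0, 0.6, 0, 0, 0.3, 0, 0.6, 0, 0, 0.7, 0, 0.6, 0, 0, 1, 0, 0.6, 0, 0, 1, 0]
}}

```text
clock: 21.25
position: [0.5066, 0.3887, 0.1452]
ee_rot: [-1.336, 0.97, -0.973]
force: [0.4, 0.0, -0.5]
width: 0.599
```

Request:
{"op": "carry_out", "data": {
  "steps": [0.6, 0, -0.3, 0.3, -0.2, 0.6, 0, -0.7, 0.5, -0.4, 0.6, 0, -1, 0.5, -0.5, 0.6, 0, -1, 0.5, -0.6, 0.6, 0, -1, 0.5, -0.6]
}}

```text
clock: 21.75
position: [0.5042, 0.2865, 0.1904]
ee_rot: [-1.132, 1.324, -1.323]
force: [-0.0, 1.0, -0.5]
width: 0.598
```

Request:
{"op": "carry_out", "data": {
  "steps": [0.6, 0, -0.3, 0, 0, 0.6, 0, -0.7, 0, 0, 0.6, 0, -1, 0, 0, 0.6, 0, -1, 0, 0, 0.6, 0, -1, 0, 0]
}}

```text
clock: 22.25
position: [0.5043, 0.1879, 0.1904]
ee_rot: [-1.134, 1.321, -1.32]
force: [-0.4, 0.3, 0.6]
width: 0.595
```

```bash
python3 - <<'E'
from h import *
st()
b,db=get_image('scene'); a,da=get_image('top'); o=np.load('i0.npz')
X=np.array([np.cos(np.radians(18)),np.sin(np.radians(18))]);Y=np.array([-X[1],X[0]]); c0=np.array([.504,.389])
for n,im,dep in(('scene',b,db),('top',a,da)):
    hsv=cv2.cvtColor(im,cv2.COLOR_RGB2HSV); H,S,V=[hsv[:,:,i] for i in range(3)]; C=cloud(n,dep)
    m=((H<6)|(H>172))&(S>130)&(V>40)&(np.hypot(C[:,:,0]-.504,C[:,:,1]-.39)<.06)
    P=C[m]; y=(P[:,:2]-c0)@Y*1000;x=(P[:,:2]-c0)@X*1000; print(n,len(P),np.percentile(P[:,2],[0,5,50,90,98]).round(4) if len(P) else '')
    if n=='scene':
        for lo in range(-30,30,12):
            s=(y>=lo)&(y<lo+12)&(x>-14); 
            if s.sum(): print('  y',lo,'top z',np.median(P[s,2]).round(4),s.sum())
    else:
        for nm,sx in(('+y',1),('-y',-1)):
            s=(sx*y>0)
            if s.any(): print('  ',nm,'y extent',y[s].min().round(1),y[s].max().round(1),'z',np.median(P[s,2]).round(4))
# bystanders: image differences outside of the arm
f=lambda u,v,w,i,j: np.abs(i[v-w:v+w,u-w:u+w].astype(int)-j[v-w:v+w,u-w:u+w]).mean().round(1)
for nm,u,v,w in(('sherdA',266,221,9),('sherdB',255,246,9),('tub',369,141,18),('turq',189,276,12)): print(nm,'top diff',f(u,v,w,a,o['a']))
for nm,u,v,w in(('sherdA',250,251,9),('sherdB',221,262,9),('tub',409,240,22),('turq',140,242,14)): print(nm,'scene diff',f(u,v,w,b,o['b']))
E
```

```text
t 22.25 p [0.5043 0.1879 0.1904] jaw -8.7 down [-0.001  0.    -1.   ] F [-0.4  0.3  0.6] w 0.595
scene 424 [0.0217 0.027  0.056  0.064  0.0652]
  y -18 top z 0.0626 5
  y -6 top z 0.0639 38
  y 6 top z 0.0633 49
  y 18 top z 0.0626 36
top 390 [0.0306 0.0555 0.0632 0.0657 0.0666]
   +y y extent 0.1 29.4 z 0.0633
   -y y extent -27.3 -0.2 z 0.0631
sherdA top diff 26.9
sherdB top diff 26.4
tub top diff 27.6
turq top diff 10.7
sherdA scene diff 15.4
sherdB scene diff 14.8
tub scene diff 17.4
turq scene diff 13.8
```

Both views put the top block level at z = 0.063, the catch line. The bystander differences look like a change in brightness, so I'll check actual displacement by template matching.

```bash
python3 - <<'E'
from h import *
b,db=get_image('scene'); a,da=get_image('top'); o=np.load('i0.npz')
print('mean brightness',a.mean(),o['a'].mean(),b.mean(),o['b'].mean())
for nm,L in(('top',(('sherdA',266,221,11),('sherdB',255,246,11),('tub',369,141,20),('turq',189,276,14))),('scene',(('sherdA',250,251,11),('sherdB',221,262,11),('tub',409,240,25),('turq',140,242,16)))):
    i0,i1=(o['a'],a) if nm=='top' else (o['b'],b)
    for t,u,v,w in L:
        T=i0[v-w:v+w,u-w:u+w]; S=i1[v-w-8:v+w+8,u-w-8:u+w+8]
        r=cv2.matchTemplate(S,T,cv2.TM_CCOEFF_NORMED); _,s,_,p=cv2.minMaxLoc(r); print(nm,t,'score',round(s,3),'shift px',p[0]-8,p[1]-8)
    hsv=cv2.cvtColor(i1,cv2.COLOR_RGB2HSV); C=cloud(nm,da if nm=='top' else db)
    s=(np.hypot(C[:,:,0]-.504,C[:,:,1]-.39)<.02)&(hsv[:,:,1]>120)&((hsv[:,:,0]<6)|(hsv[:,:,0]>172))&(C[:,:,2]>.055); print(nm,'block top z',np.median(C[s][:,2]).round(4))
E
```

```text
mean brightness 146.82009070294785 133.59487528344673 110.06033446712019 106.58080357142858
top sherdA score 0.927 shift px -1 0
top sherdB score 0.987 shift px 0 0
top tub score 0.765 shift px 0 0
top turq score 0.992 shift px 0 0
top block top z 0.0631
scene sherdA score 0.999 shift px 0 0
scene sherdB score 0.999 shift px 0 0
scene tub score 0.924 shift px 0 0
scene turq score 0.884 shift px 5 0
scene block top z 0.0631
```

```bash
python3 -c "
from h import *
print(arm.sign_off()); st()"
```

```text
the job is handed in; nothing more can be done
None
the job is handed in; nothing more can be done
```

Both red wax blocks are loaded flat in the magazine, one on top of the other, and I handed the job in at about 22 s of the 72 s allowed. I gripped each block by its long sides, lowered it between the guides and pressed it past the catches. I then opened the fingers in the slots and moved the arm clear.

**Blocks held:** after release, both cameras put the top of the upper block at z ≈ 0.063 m, which is the catch line, and level to within 1.5 mm. The first block alone measured 0.062 m after its release. I had used all 12 pictures by then, so the second block was checked by depth readings only. I did not see the catches over its ends directly. The highest wrist force I saw at the end of a move was about 5 N. The second block touched the guides lightly on the way in, with about 2–3 N sideways.

**Bystanders:** template matching showed the tub and both sherds at their starting places, within 1 pixel.
- **Tub:** its match was weaker in the top view (0.77), where the overall brightness had changed.
- **Turquoise block:** the scene view suggested a 5-pixel shift with a weak score (0.88), but the top view showed none (0.99). The arm never went near it, so I took the scene reading as a lighting or occlusion effect.

**Camera disagreement:** the two cameras differed by 2–5 mm in x. I averaged them and used relative measurements to line each block up with the pocket.

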